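# Load and tip the offcut cart

### The arm

A 6-joint arm with a two-finger parallel gripper is mounted at the origin on the work surface. World frame = base frame: x ahead of the robot, y to its left, z up, the work surface at z = 0. Lengths are in m, angles in rad, forces in N, time in s.
With the tool pointing down it reaches from about 0.35 to 0.775 m from the base axis. Payload 7.3 kg.
Tool frame: the origin (TCP) lies midway between the tips of the shut fingers; the grasp point (between the pads) lies 19 mm behind it; z points along the fingers, y is the line along which they close (so a half turn about z gives the same grasp; the last joint's range is limited). The gripper opens to 92 mm and grips with 3 to 60 N. Pads are 19 mm wide; open, the fingers measure 130 mm over their backs; the gripper's body (75 mm by 190 mm) begins 47 mm behind the grasp point.
Start: joints at [1.124, 0.342, 1.524, -0, 1.275, -0.146], TCP at [0.156, 0.501, 0.227] pointing down, gripper open.
Joint ranges: [-2.53, 2.53], [-0.77, 2.02], [0.04, 2.7], [-1, 4.14], [0.28, 2.66], [-3.11, 3.11]. Speed limits (rad/s): [2.57, 2.57, 3.14, 3.14, 3.14, 3.14].

### API

Orientations are given as a unit quaternion [w, x, y, z].
In Python, from bench import env, camrig gives the robot as it stands (env), with the cameras (camrig).
- The arm moves only by the tool shift_gripper, called after "Call:" as a command line: name --argument value ..., lists and objects as JSON in quotes. Schema: {"type":"object","properties":{"deltas":{"type":"object","properties":{"rows":{"type":"array","items":{"type":"array","items":{"type":"number"},"minItems":6,"maxItems":6},"minItems":1,"maxItems":12}},"additionalProperties":false,"required":["rows"]},"finger_gap":{"type":"number"},"grip_n":{"type":"number"},"only":{"type":"string"},"quiet":{"type":"boolean"},"lines":{"type":"string"}},"required":["deltas"],"additionalProperties":false}. deltas is an object whose key "rows" holds a list of rows, 1 to 12 of them, each of 6 numbers: dx, dy, dz in m, then a rotation vector rx, ry, rz in rad; each row is the pose to reach, as a shift and turn from the pose commanded when the call began, along the tool's axes at that moment; what a row does not reach only later rows make up. A row lasts 1/8 s, in which the tool goes at most 0.0625 m and 0.188 rad, less where a joint would pass 70% of its speed; a pose out of reach is approached as far as the arm can. finger_gap is the finger opening in m, set as the call begins (left out keeps the last). The fingers move at their own pace and stop on an object; grip_n is the grip in N (left out, the last holds). Time passes only in rows, so rows that do not move let the fingers close. The tool returns the time, the measured TCP pose, the force, the opening and the grip force at its end. only (a regular expression) keeps the lines of the reply that match it, lines (a string "A,B") keeps lines A to B, and quiet returns only ok. Input that does not fit is refused with a message, and nothing moves.
- env.get_state(): the state, without advancing time (a new reading comes with each control period).
- camrig.get_image(name): name is "scene" or "top" or "wrist"; returns a dict with "frame" (384x512x3 uint8, red, green, blue), "intrinsics" (3x3 intrinsics, pixels), "T" (4x4, takes a point from camera to world coordinates). Camera axes: x right, y down, z forward; pixel columns grow to the right and rows downward; lengths in m; the calibration is good to about 2 mm. A picture is of the moment at which its call begins. There is no depth.
- env.sign_off(): hands the job in; it is judged then, once.
The state is a dict: "t": time; "qpos": joint angles; "joint_vel": joint speeds; "joint_torque": joint torques, N m; "eef_pos": TCP position; "orientation": TCP orientation; "contact_force": force on the tool from outside, world axes, zero at the start; "wrist_torque": the same for the moment, N m; "grip_width": finger opening in m; "finger_force": force on a finger pad.
Only numpy, scipy, OpenCV 4.12 (cv2) and the standard library are available. Lean on these libraries where they do the work, as an engineer would, in place of code of your own. Each camera call takes 0.05 s, during which the arm holds its last target. There are 200 camera calls.

### The job

Put the two stray offcuts from the bench (the square strip and the stepped half-lap piece) into the two-wheeled tip cart with the two already in it. Then lift the cart by its handle bar, wheel it forward until its wheels are up to the stop blocks, tip it over its wheels so that all four offcuts slide into the crate, and lower it gently, without letting it drop, until it stands on its legs on the deck again. Do not shift the glue bottle, the tin, the turned leg or the mallet.

Things in the scene. Friction and masses are not known exactly. Their poses are not given: they have to be found in the camera images.
- station: Fixed tipping station. Origin: on the bench (z 0) below the middle of the deck's front edge; +x is the tipping direction, z up. Green-topped deck from x -280 to 0 mm, 250 wide, top 50 mm above the bench. In front of it (x 0 to 200) stands the crate.
- stops (a point): Point on the deck top, midway between the two wooden wheel stops and level with their rear faces. Stops: blocks at the station's x -14 to 0 and centred at y +100 and -100 mm, 30 wide, 14 high above the deck; the edge between them is free. With the wheels against them the axle is 30 mm behind this point (station x -44, 90 mm above the bench).
- crate (a point): Centre of the floor of the open crate that takes the offcuts: 200 mm long (station x 0 to 200), 250 wide outside, walls 8 mm thick, floor 8 mm above the bench, side walls 70 and far wall 100 mm high; its near side is the deck.
- cart: Loose two-wheeled plywood tip cart on the deck, 0.7 to 1.05 kg empty, pointing roughly along the station's +x. Origin: below the middle of the axle at wheel-bottom height; +x forward, z up. Free-turning wheels 80 mm diameter, 20 thick, at y +100 and -100; two rear legs at x -90, y +60 and -60. It tips about its axle when the bar is carried up and forward on an arc.
- cart_tray (a point): Centre of the tray's flat floor (cart x -27.5, z 80 mm). Tray 165 mm long and 148 wide inside, open at the front (lip at cart x +55); rear and side walls 45 high, 6 thick. Offcuts slide out of the front at 25 to 40 degrees of tilt; take it to about 55 to be sure. The floor meets the deck edge beyond about 70 degrees.
- cart_axle (a point): Middle of the cart's axle, 40 mm above the deck; the tipping axis (the cart's y).
- cart_bar (a point): Middle of the handle bar: round steel bar 16 mm in diameter along the cart's y, 130 mm long, free between its two side arms for 100 mm; at x -190, z 100 mm in the cart's frame (190 mm behind and 60 mm above the axle, 77 mm behind the inside of the rear wall). Pinched from above across the bar, it can turn between the fingers as the cart tips. Free beneath.
- strip: Stray offcut: plain beech strip 70 x 24 x 24 mm (length along its x), lying on the bench to the left. Origin: centre of its underside. About 36 g.
- halflap: Stray offcut: plain beech half-lap (stepped) piece, 56 (x) x 40 (y) mm, 14 high, with its -x half 28 mm high; lying on the bench to the left. Origin: centre of the underside. About 36 g.
- block: Beech block 46 x 36 x 26 mm, already in the front half of the cart's tray. Origin: centre of its underside.
- slug: Round beech slug, 38 mm diameter, 24 high, standing in the front half of the cart's tray. Origin: centre of its underside.
- glue: Bystander: white glue bottle, 56 mm diameter, 140 high, upright. Origin: centre of its underside.
- tin: Bystander: steel tin, 64 mm diameter, 90 high, upright. Origin: centre of its underside.
- leg: Bystander: turned beech furniture leg lying beyond the deck, 180 mm long along its x (from x -90 to +90), 36 mm thick. Origin: on its underside at mid-length.
- mallet: Bystander: wooden mallet lying beyond the work; handle along its x from -163 to 0, head a cylinder 60 mm diameter, 100 long along y, centred at x +20. Origin: on the bench under the handle's head end.

How it is judged:
By the outcome, as a careful person would: the job done as asked, in the order asked, and still so for the second after the job is handed in, with the robot touching nothing.
It also fails if it takes over 72 s, if anything falls off the work surface, if the arm or the gripper's body presses on something with over 40 N, if the wrist force passes 120 N, or if a joint passes its speed limit or range.

## Working session

There is one attempt and no reset: what is moved stays moved. The work goes in short steps, Python scripts to look and compute and a tool call to move; the robot and the scene stay as the last step left them, time stands still between calls to the robot, and variables do not carry over. Pictures are saved under pics/ and viewed, at most 10 in all, crops included, and the job is handed in when it is done.

```bash
ls; mkdir -p pics; cat > h.py <<'E'
import numpy as np, cv2, json
from bench import env, camrig
from scipy.spatial.transform import Rotation as R
def snap(name,fn):
    im=camrig.get_image(name); cv2.imwrite('pics/%s.png'%fn,im['frame'][:,:,::-1])
    np.savez('pics/%s.npz'%fn,K=im['intrinsics'],T=im['T']); return im
def w(fn,u,v,z):
    d=np.load('pics/%s.npz'%fn); r=d['T'][:3,:3]@np.linalg.inv(d['K'])@[u,v,1]; o=d['T'][:3,3]
    return o+r*(z-o[2])/r[2]
def px(fn,p):
    d=np.load('pics/%s.npz'%fn); T=np.linalg.inv(d['T']); c=d['K']@(T[:3,:3]@p+T[:3,3]); return c[:2]/c[2]
def tool():
    s=env.get_state(); q=s['orientation']; return np.array(s['eef_pos']),R.from_quat([q[1],q[2],q[3],q[0]])
E
python3 - <<'E'
from h import *
a=snap('top','top0');b=snap('scene','scene0')
for n in('top0','scene0'):
    i=cv2.imread(f'pics/{n}.png');cv2.imwrite(f'pics/{n}_b.png',cv2.resize(i,(800,600),interpolation=cv2.INTER_CUBIC))
print(a['T'],a['intrinsics'],b['T'].round(3));p,r=tool();print(p,r.as_matrix().round(3));print(env.get_state())
E
```

```text
bench.py
pics
[[ 0.02291878 -0.99268969  0.11849852  0.51605588]
 [-0.99964458 -0.02436961 -0.01080885  0.04239168]
 [ 0.0136176  -0.11820868 -0.9928954   1.05982341]
 [ 0.          0.          0.          1.        ]] [[404.12486606   0.         251.71069757]
 [  0.         404.12486606 190.89053509]
 [  0.           0.           1.        ]] [[ 0.246  0.671 -0.699  1.246]
 [ 0.969 -0.185  0.163 -0.124]
 [-0.02  -0.718 -0.696  0.764]
 [ 0.     0.     0.     1.   ]]
[0.15538192 0.50110407 0.2261041 ] [[-0.955  0.296 -0.001]
 [ 0.296  0.955 -0.001]
 [ 0.    -0.001 -1.   ]]
{'t': 0.1, 'qpos': array([ 1.12397007e+00,  3.42678006e-01,  1.52491404e+00,  9.40418600e-06,
        1.27539657e+00, -1.45982477e-01]), 'joint_vel': array([ 0.00038382, -0.00089693, -0.00195155,  0.00067496,  0.00083948,
        0.00069343]), 'joint_torque': array([ 7.10300592e-04, -4.32012892e+01, -2.44696838e+01,  7.19089690e-02,
        5.26333472e-02, -3.37137294e-05]), 'eef_pos': array([0.15538192, 0.50110407, 0.2261041 ]), 'orientation': array([-2.08170635e-04,  1.49856591e-01,  9.88707497e-01, -6.66232787e-04]), 'contact_force': array([0.67251759, 0.62895479, 0.20849144]), 'wrist_torque': array([-0.04158351,  0.04978351,  0.03750879]), 'finger_force': 0.0, 'grip_width': 0.09171004894170186}
```

View pics/top0_b.png

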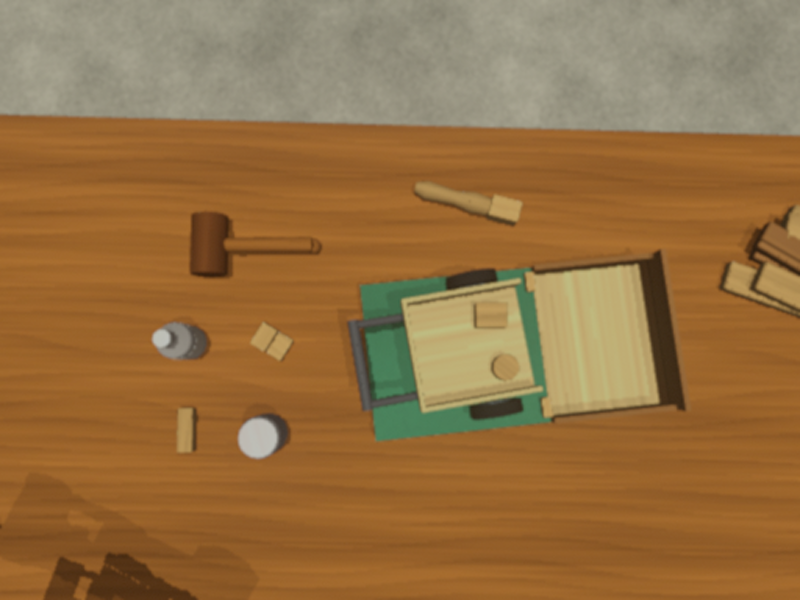

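View pics/scene0_b.png

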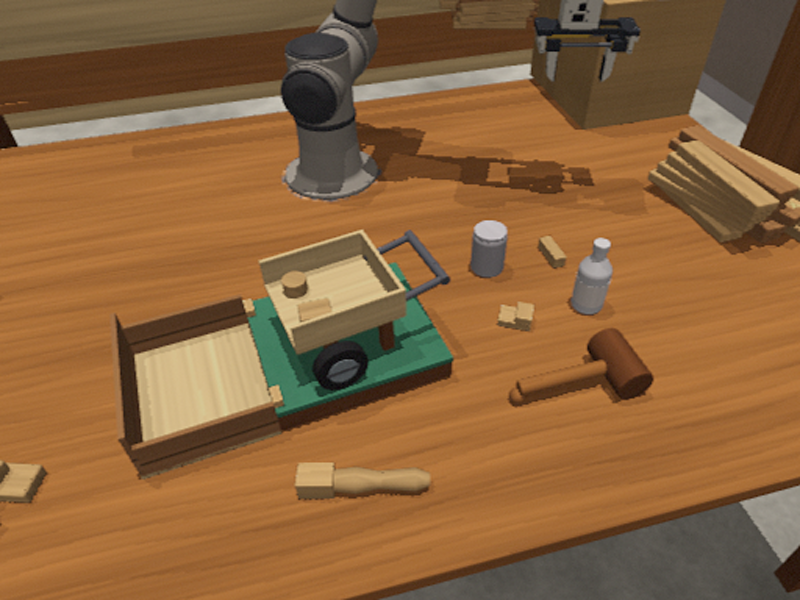

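Top view (800x600): strip near (186,430), half-lap near (272,341), tin (262,437), glue (180,341); cart tray at (470,345) with the bar at (360,365); crate on the right. The station's +x runs along image right (world -y). I'll enlarge these areas.

```bash
python3 - <<'E'
import cv2
i=cv2.imread('pics/top0.png')
def grid(c,x0,y0,s,step):
    o=cv2.resize(c,None,fx=s,fy=s,interpolation=cv2.INTER_CUBIC)
    for k in range(0,c.shape[1],step): cv2.putText(o,str(x0+k),(int(k*s),10),0,.35,(255,255,255),1); cv2.line(o,(int(k*s),12),(int(k*s),18),(255,255,255),1)
    for k in range(step,c.shape[0],step): cv2.putText(o,str(y0+k),(0,int(k*s)),0,.35,(255,255,255),1)
    return o
cv2.imwrite('pics/cA.png',grid(i[150:290,215:445],215,150,3.4,10))
cv2.imwrite('pics/cB.png',grid(i[195:305,90:200],90,195,5.4,10))
E
```

```text
(no output)
```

View pics/cA.png

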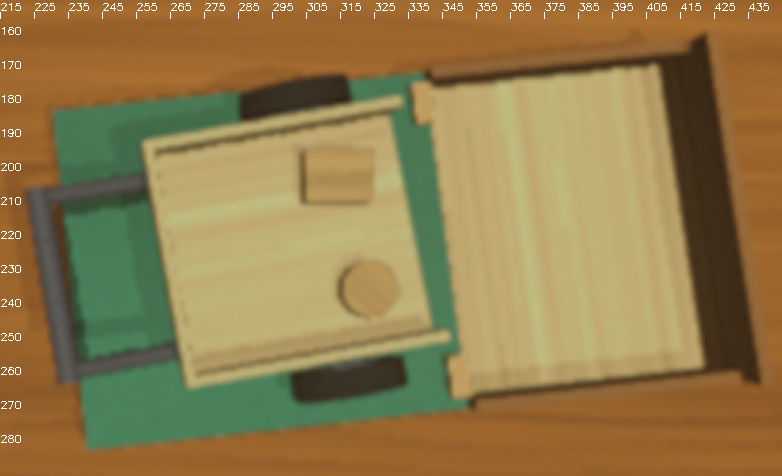

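View pics/cB.png

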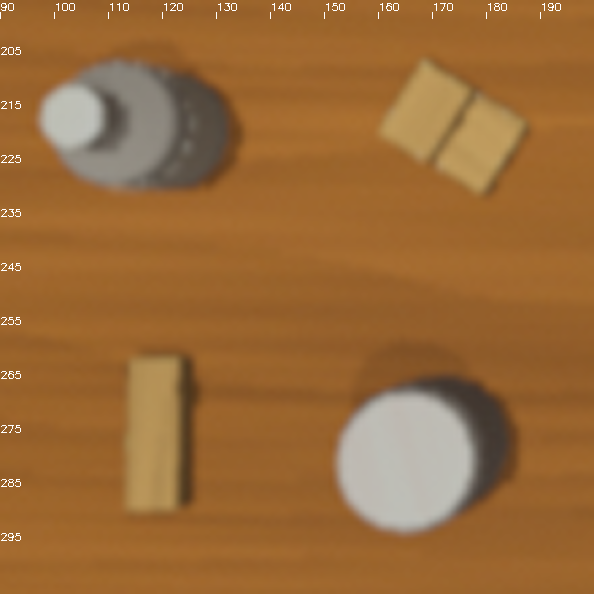

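Crop A: deck rear corners at (53,111),(88,449), tray rim corners (145,142),(190,388),(403,98),(450,336), bar ends (38,190),(67,382). Crop B: strip top corners (130,357)-(178,511); half-lap's tall half on the left, corners (426,60),(475,90),(429,163),(378,131).

```bash
python3 - <<'E'
from h import *
A=lambda X,Y,z: w('top0',215+X/3.4,150+Y/3.4,z)
B=lambda X,Y,z: w('top0',90+X/5.4,195+Y/5.4,z)
def pr(n,l):
    l=np.array(l); print(n,'mean',l.mean(0).round(4)); print(l[:,:2].round(4).tolist(),'sides',[round(float(np.linalg.norm(l[i]-l[(i+1)%len(l)])),4) for i in range(len(l))])
pr('deck',[A(53,111,.05),A(88,449,.05),A(473,408,.05),A(430,72,.05)])
pr('stops',[A(413,103,.064),A(450,377,.064)])
pr('rim',[A(145,142,.175),A(190,388,.175),A(450,336,.175),A(403,98,.175)])
pr('bar',[A(38,190,.15),A(67,382,.15)])
pr('block',[A(303,147,.156),A(303,203,.156),A(373,203,.156),A(373,147,.156)])
pr('slug',[A(369,288,.154)])
pr('strip',[B(130,357,.024),B(126,511,.024),B(178,511,.024),B(182,357,.024)])
pr('hi',[B(426,60,.028),B(378,131,.028),B(429,163,.028),B(475,90,.028)])
pr('lo',[B(482,92,.014),B(437,165,.014),B(486,194,.014),B(527,125,.014)])
pr('tin',[B(405,460,.09)]);pr('glue',[B(72,116,.14)])
pr('mallet,leg',[w('top0',317*.64,245*.64,.03),w('top0',418*.64,188*.64,.02),w('top0',520*.64,210*.64,.02)])
E
```

```text
deck mean [ 0.5515 -0.0708  0.05  ]
[[0.6562, 0.0851], [0.411, 0.0528], [0.4462, -0.2258], [0.6926, -0.1953]] sides [0.2473, 0.2807, 0.2482, 0.2828]
stops mean [ 0.5677 -0.1925  0.064 ]
[[0.6667, -0.1794], [0.4687, -0.2057]] sides [0.1997, 0.1997]
rim mean [ 0.5591 -0.0797  0.175 ]
[[0.62, 0.0196], [0.4634, -0.0123], [0.4999, -0.1781], [0.6531, -0.1482]] sides [0.1598, 0.1698, 0.1561, 0.171]
bar mean [0.5266 0.0779 0.15  ]
[[0.5892, 0.0893], [0.464, 0.0666]] sides [0.1272, 0.1272]
block mean [ 0.6035 -0.1091  0.156 ]
[[0.6215, -0.0857], [0.5843, -0.086], [0.5854, -0.1323], [0.6226, -0.1323]] sides [0.0372, 0.0463, 0.0372, 0.0465]
slug mean [ 0.5295 -0.1301  0.154 ]
[[0.5295, -0.1301]] sides [0.0]
strip mean [0.4183 0.3602 0.024 ]
[[0.4532, 0.3735], [0.383, 0.3709], [0.3835, 0.347], [0.4537, 0.3493]] sides [0.0703, 0.0239, 0.0703, 0.0241]
hi mean [0.5709 0.24   0.028 ]
[[0.5949, 0.2417], [0.5609, 0.2626], [0.5464, 0.238], [0.5813, 0.2179]] sides [0.04, 0.0286, 0.0402, 0.0274]
lo mean [0.5565 0.2153 0.014 ]
[[0.5813, 0.2169], [0.546, 0.2368], [0.5328, 0.2129], [0.566, 0.1948]] sides [0.0405, 0.0273, 0.0379, 0.0269]
tin mean [0.4157 0.2306 0.09  ]
[[0.4157, 0.2306]] sides [0.0]
glue mean [0.5593 0.3669 0.14  ]
[[0.5593, 0.3669]] sides [0.0]
mallet,leg mean [ 0.7832 -0.0089  0.0233]
[[0.7247, 0.1596], [0.8293, -0.0065], [0.7957, -0.1797]] sides [0.1965, 0.1765, 0.3468]
```

```bash
cat >> h.py <<'E'
def to(x,y,z,deg):
    "shift+turn to a tool-down pose whose closing axis lies at deg (mod 180, nearest)"
    p,r=tool(); Rm=r.as_matrix(); cur=np.degrees(np.arctan2(Rm[1,1],Rm[0,1])); d=(deg-cur+90)%180-90; a=np.radians(cur+d)
    yt=np.array([np.cos(a),np.sin(a),0]); zt=np.array([0,0,-1.]); T=np.stack([np.cross(yt,zt),yt,zt],1)
    print('shift',(Rm.T@(np.array([x,y,z])-p)).round(4).tolist(),(R.from_matrix(Rm.T@T)).as_rotvec().round(4).tolist(),'q6',env.get_state()['qpos'][5].round(2))
E
python3 -c "
from h import *
to(.4183,.3602,.10,2.1)"
```

```text
shift [-0.2929, -0.0565, 0.1261] [-0.0013, 0.0007, 1.2333] q6 -0.15
```

Call:
shift_gripper --deltas '{"rows":[[-0.2929,-0.0565,0.1261,-0.001,0.001,1.2333],[-0.2929,-0.0565,0.1261,-0.001,0.001,1.2333],[-0.2929,-0.0565,0.1261,-0.001,0.001,1.2333],[-0.2929,-0.0565,0.1261,-0.001,0.001,1.2333],[-0.2929,-0.0565,0.1261,-0.001,0.001,1.2333],[-0.2929,-0.0565,0.1261,-0.001,0.001,1.2333],[-0.2929,-0.0565,0.1261,-0.001,0.001,1.2333],[-0.2929,-0.0565,0.1261,-0.001,0.001,1.2333],[-0.2929,-0.0565,0.1261,-0.001,0.001,1.2333]]}' --finger_gap 0.092

```text
t: 1.23
eef_pos: [0.4183, 0.3608, 0.1006]
orientation: [-0.0, 0.693, 0.721, 0.0]
contact_force: [0.0, 1.4, 0.7]
grip_width: 0.0918
finger_force: 0.0
```

```bash
python3 -c "
from h import *
to(.4183,.3602,.005,2.1)"
```

```text
shift [-0.0007, -0.0, 0.0956] [0.0001, -0.0013, 0.0026] q6 0.53
```

Call:
shift_gripper --deltas '{"rows":[[0,0,0.04,0,0,0],[0,0,0.07,0,0,0],[0,0,0.09,0,0,0],[0,0,0.0955,0,0,0],[0,0,0.0955,0,0,0]]}'

```text
t: 1.85
eef_pos: [0.4186, 0.3611, 0.0054]
orientation: [-0.0, 0.694, 0.72, 0.001]
contact_force: [-0.3, -0.4, 0.0]
grip_width: 0.092
finger_force: 0.0
```

Call:
shift_gripper --deltas '{"rows":[[0,0,0,0,0,0],[0,0,0,0,0,0],[0,0,0,0,0,0],[0,0,0,0,0,0],[0,0,0,0,0,0]]}' --finger_gap 0.055 --grip_n 15

```text
t: 2.48
eef_pos: [0.4189, 0.3611, 0.0058]
orientation: [-0.0, 0.694, 0.72, 0.001]
contact_force: [-0.4, 0.1, 5.7]
grip_width: 0.0696
finger_force: 15.0
```

```bash
python3 - <<'E'
from h import *
o=np.array([.5652,-.1096]);c=np.array([.2,-.98]);l=np.array([.98,.2])
print('strip place',o-.092*c,'lap',o-.052*c)
to(*(o-.092*c),.24,11.5)
E
```

```text
strip place [ 0.5468  -0.01944] lap [ 0.5548  -0.05864]
shift [-0.3845, 0.1141, -0.2348] [0.0013, -0.0018, -0.164] q6 0.53
```

Call:
shift_gripper --deltas '{"rows":[[0,0,-0.05,0,0,0],[0,0,-0.11,0,0,0],[-0.02,0,-0.17,0,0,-0.02],[-0.3845,0.1141,-0.2348,0.001,-0.001,-0.164],[-0.3845,0.1141,-0.2348,0.001,-0.001,-0.164],[-0.3845,0.1141,-0.2348,0.001,-0.001,-0.164],[-0.3845,0.1141,-0.2348,0.001,-0.001,-0.164],[-0.3845,0.1141,-0.2348,0.001,-0.001,-0.164],[-0.3845,0.1141,-0.2348,0.001,-0.001,-0.164],[-0.3845,0.1141,-0.2348,0.001,-0.001,-0.164],[-0.3845,0.1141,-0.2348,0.001,-0.001,-0.164],[-0.3845,0.1141,-0.2348,0.001,-0.001,-0.164]]}'

```text
t: 3.98
eef_pos: [0.546, -0.018, 0.239]
orientation: [-0.001, 0.632, 0.775, -0.0]
contact_force: [-0.9, 0.3, -0.9]
grip_width: 0.07
finger_force: 15.0
```

```bash
python3 -c "
from h import *
to(.5468,-.0194,.138,11.5)"
```

```text
shift [-0.0016, 0.0007, 0.101] [-0.0017, -0.0013, 0.0014] q6 -0.38
```

Call:
shift_gripper --deltas '{"rows":[[-0.0016,0.0007,0.045,-0.001,-0.001,0.001],[-0.0016,0.0007,0.08,-0.001,-0.001,0.001],[-0.0016,0.0007,0.095,-0.001,-0.001,0.001],[-0.0016,0.0007,0.101,-0.001,-0.001,0.001],[-0.0016,0.0007,0.103,-0.001,-0.001,0.001],[-0.0016,0.0007,0.103,-0.001,-0.001,0.001]]}'

```text
t: 4.72
eef_pos: [0.5482, -0.0209, 0.1374]
orientation: [0.001, 0.633, 0.774, 0.0]
contact_force: [-0.0, 0.1, -1.1]
grip_width: 0.0697
finger_force: 15.0
```

Call:
shift_gripper --deltas '{"rows":[[0,0,0,0,0,0],[0,0,0,0,0,0],[0,0,0,0,0,0],[0,0,-0.02,0,0,0],[0,0,-0.06,0,0,0],[0,0,-0.10,0,0,0]]}' --finger_gap 0.082

```text
t: 5.48
eef_pos: [0.5473, -0.0209, 0.2374]
orientation: [0.0, 0.633, 0.774, -0.0]
contact_force: [0.8, 0.0, -0.1]
grip_width: 0.082
finger_force: 0.0
```

```bash
python3 - <<'E'
from h import *
snap('wrist','w1')
to(.5637,.2277,.14,59.9)
E
```

```text
shift [0.2416, 0.0622, 0.103] [0.0067, 0.0074, -0.8457] q6 -0.38
```

Call:
shift_gripper --deltas '{"rows":[[0.06,0.015,0,0.002,0.002,-0.188],[0.12,0.03,0.01,0.004,0.004,-0.376],[0.2416,0.0622,0.103,0.0067,0.0074,-0.8457],[0.2416,0.0622,0.103,0.0067,0.0074,-0.8457],[0.2416,0.0622,0.103,0.0067,0.0074,-0.8457],[0.2416,0.0622,0.103,0.0067,0.0074,-0.8457],[0.2416,0.0622,0.103,0.0067,0.0074,-0.8457]]}' --finger_gap 0.085

```text
t: 6.4
eef_pos: [0.561, 0.2275, 0.134]
orientation: [-0.004, 0.261, 0.965, -0.0]
contact_force: [0.1, -0.8, 0.6]
grip_width: 0.085
finger_force: 0.0
```

```bash
python3 -c "
from h import *
to(.5637,.228,.003,59.5)"
```

```text
shift [-0.0031, 0.0021, 0.1309] [-0.0029, -0.0076, 0.0052] q6 -0.79
```

View pics/w1.png

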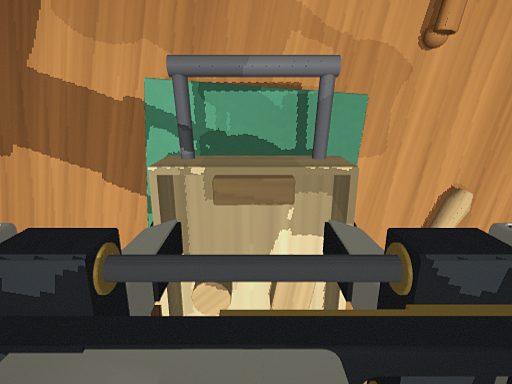

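Wrist view: the strip lies flat across the tray's rear at (254,190), beside the rear wall; the slug and block are unmoved near (212,297)/(297,290). Now the half-lap.

Call:
shift_gripper --deltas '{"rows":[[-0.003,0.002,0.05,-0.003,-0.0076,0.005],[-0.003,0.002,0.09,-0.003,-0.0076,0.005],[-0.003,0.002,0.118,-0.003,-0.0076,0.005],[-0.003,0.002,0.127,-0.003,-0.0076,0.005],[-0.003,0.002,0.130,-0.003,-0.0076,0.005],[-0.003,0.002,0.130,-0.003,-0.0076,0.005]]}'

```text
t: 7.15
eef_pos: [0.5641, 0.2286, 0.0047]
orientation: [0.001, 0.262, 0.965, 0.001]
contact_force: [0.8, 0.0, 0.4]
grip_width: 0.0852
finger_force: 0.0
```

Call:
shift_gripper --deltas '{"rows":[[0,0,0,0,0,0],[0,0,0,0,0,0],[0,0,0,0,0,0],[0,0,0,0,0,0],[0,0,0,0,0,0]]}' --finger_gap 0.04 --grip_n 15

```text
t: 7.78
eef_pos: [0.5632, 0.2288, 0.0035]
orientation: [-0.0, 0.262, 0.965, 0.0]
contact_force: [-1.3, 1.5, 3.2]
grip_width: 0.0558
finger_force: 15.0
```

```bash
python3 -c "
from h import *
to(.5552,-.0606,.24,11.5)"
```

```text
shift [-0.1393, -0.2536, -0.2366] [-0.0001, -0.0007, 0.8398] q6 -0.78
```

Call:
shift_gripper --deltas '{"rows":[[0,0,-0.05,0,0,0],[0,0,-0.11,0,0,0.1],[0,-0.02,-0.17,0,0,0.2],[-0.1393,-0.2536,-0.2366,0,-0.001,0.8398],[-0.1393,-0.2536,-0.2366,0,-0.001,0.8398],[-0.1393,-0.2536,-0.2366,0,-0.001,0.8398],[-0.1393,-0.2536,-0.2366,0,-0.001,0.8398],[-0.1393,-0.2536,-0.2366,0,-0.001,0.8398],[-0.1393,-0.2536,-0.2366,0,-0.001,0.8398],[-0.1393,-0.2536,-0.2366,0,-0.001,0.8398]]}'

```text
t: 9.02
eef_pos: [0.5548, -0.0599, 0.2393]
orientation: [-0.001, 0.633, 0.774, -0.0]
contact_force: [-0.5, 0.1, -0.7]
grip_width: 0.0559
finger_force: 15.0
```

```bash
python3 -c "
from h import *
to(.5552,-.0606,.136,11.5)"
```

```text
shift [-0.0009, 0.0004, 0.1033] [-0.0013, -0.0005, 0.0001] q6 -0.45
```

Call:
shift_gripper --deltas '{"rows":[[-0.001,0,0.045,-0.001,0,0],[-0.001,0,0.08,-0.001,0,0],[-0.001,0,0.097,-0.001,0,0],[-0.001,0,0.1025,-0.001,0,0],[-0.001,0,0.1045,-0.001,0,0],[-0.001,0,0.1045,-0.001,0,0]]}'

```text
t: 9.78
eef_pos: [0.5557, -0.0614, 0.136]
orientation: [0.001, 0.633, 0.775, 0.0]
contact_force: [0.4, -0.1, 0.4]
grip_width: 0.0559
finger_force: 15.0
```

Call:
shift_gripper --deltas '{"rows":[[0,0,0,0,0,0],[0,0,0,0,0,0],[0,0,0,0,0,0],[0,0,-0.02,0,0,0],[0,0,-0.06,0,0,0],[0,0,-0.12,0,0,0]]}' --finger_gap 0.068

```text
t: 10.52
eef_pos: [0.5543, -0.0615, 0.2551]
orientation: [-0.001, 0.633, 0.774, -0.001]
contact_force: [1.4, -0.7, -0.1]
grip_width: 0.0679
finger_force: 0.0
```

```bash
python3 - <<'E'
from h import *
snap('wrist','w2')
to(.5266,.0779,.25,101.4)
E
```

```text
shift [0.1436, -0.0028, 0.0143] [0.0047, 0.0134, -1.5691] q6 -0.45
```

Call:
shift_gripper --deltas '{"rows":[[0.1436,-0.0028,0.0143,0.0047,0.0134,-1.5691],[0.1436,-0.0028,0.0143,0.0047,0.0134,-1.5691],[0.1436,-0.0028,0.0143,0.0047,0.0134,-1.5691],[0.1436,-0.0028,0.0143,0.0047,0.0134,-1.5691],[0.1436,-0.0028,0.0143,0.0047,0.0134,-1.5691],[0.1436,-0.0028,0.0143,0.0047,0.0134,-1.5691],[0.1436,-0.0028,0.0143,0.0047,0.0134,-1.5691],[0.1436,-0.0028,0.0143,0.0047,0.0134,-1.5691],[0.1436,-0.0028,0.0143,0.0047,0.0134,-1.5691]]}' --finger_gap 0.06

```text
t: 11.7
eef_pos: [0.5239, 0.0784, 0.2409]
orientation: [-0.006, -0.101, 0.995, 0.002]
contact_force: [-1.1, 0.4, -0.4]
grip_width: 0.06
finger_force: 0.0
```

```bash
python3 - <<'E'
from h import *
for u,v in((167,65),(340,65),(253,65)): print(w('w1',u,v,.15))
snap('top','t2')
i=cv2.imread('pics/t2.png')[150:290,215:350]; j=cv2.imread('pics/w2.png')
cv2.imwrite('pics/t2w2.png',np.hstack([cv2.resize(j,(400,300)),cv2.resize(i,(400,300))]))
to(.5266,.0779,.131,101.4)
E
```

```text
[0.46319135 0.06750127 0.15      ]
[0.59349694 0.0941042  0.15      ]
[0.52796661 0.08072566 0.15      ]
shift [-0.0037, -0.0016, 0.1098] [0.0051, -0.0107, 0.005] q6 -1.77
```

View pics/t2w2.png

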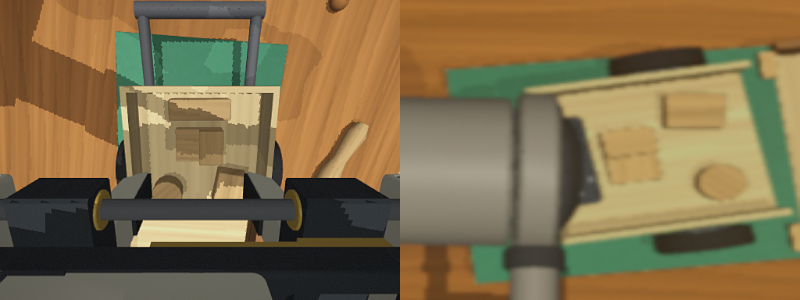

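All four offcuts lie in the tray (left: strip (198,110), half-lap (200,145), slug (170,187), block (232,180)). Gripping the bar.

Call:
shift_gripper --deltas '{"rows":[[-0.004,-0.001,0.04,0.005,-0.01,0.005],[-0.004,-0.001,0.08,0.005,-0.01,0.005],[-0.004,-0.001,0.1,0.005,-0.01,0.005],[-0.004,-0.001,0.109,0.005,-0.01,0.005],[-0.004,-0.001,0.109,0.005,-0.01,0.005]]}'

```text
t: 12.38
eef_pos: [0.5268, 0.0786, 0.1319]
orientation: [-0.001, -0.097, 0.995, 0.0]
contact_force: [0.6, 0.0, 0.6]
grip_width: 0.0603
finger_force: 0.0
```

Call:
shift_gripper --deltas '{"rows":[[0,0,0,0,0,0],[0,0,0,0,0,0],[0,0,0,0,0,0],[0,0,0,0,0,0],[0,0,0,0,0,0],[0,0,0,0,0,0]]}' --finger_gap 0.008 --grip_n 25

```text
t: 13.12
eef_pos: [0.5267, 0.0787, 0.132]
orientation: [-0.0, -0.097, 0.995, 0.0]
contact_force: [0.2, 1.2, 0.2]
grip_width: 0.0155
finger_force: 25.0
```

```bash
python3 - <<'E'
from h import *
p,r=tool();print(p,r.as_matrix().round(4)); s=np.array([.127,-.992,0]);l=np.array([.992,.127,0])
S=np.array([.5693,-.2097,0]); print('bar in station',(p-S)@s,(p-S)@l,'s in tool',r.inv().apply(s),'l in tool',r.inv().apply(l))
E
```

```text
[0.5267117  0.07873685 0.13198034] [[-9.813e-01 -1.927e-01 -9.000e-04]
 [-1.927e-01  9.813e-01  1.000e-04]
 [ 9.000e-04  3.000e-04 -1.000e+00]]
bar in station -0.29153806444765956 -0.005616110372068773 s in tool [ 6.65429409e-02 -9.97880243e-01 -2.41252630e-04] l in tool [-9.97879886e-01 -6.65427005e-02 -8.95764750e-04]
```

```bash
cat > plan.py <<'E'
from h import *
s=np.array([.127,-.992,0]);l=np.array([.992,.127,0]);S=np.array([.5693,-.2097,0])
def bar(ax,ay,psi,tilt,zoff=0):
    a=np.radians(17.5+tilt);k=np.radians(psi);h=.1992*np.cos(a);z=.09+.1992*np.sin(a)-.019
    return S+s*(ax-h*np.cos(k))+l*(ay-h*np.sin(k))+[0,0,z]
E
python3 - <<'E'
from plan import *
p,r=tool()
b0=bar(-.1019,.007,3.8,0); print('check',p-b0)
for ax,ay,psi,t in [(-.1019,.007,3.8,2.3),(-.1019,.007,3.8,4.6),(-.1019,.007,1.5,4.6),(-.1019,.007,-1,4.6),(-.1019,.007,-4,4.6),(-.09,.0062,-4,4.6),(-.075,.005,-4,4.6),(-.06,.004,-4,4.6),(-.06,.004,-2,4.6),(-.06,.004,0,4.6),(-.05,.004,0,4.6),(-.046,.004,0,4.6),(-.043,.004,0,4.6)]:
    print((ax,ay,psi,t),r.inv().apply(bar(ax,ay,psi,t)-b0).round(4),round(np.radians(3.8-psi),3))
E
```

```text
check [-2.65110668e-05  1.58332806e-05  1.07974399e-03]
(-0.1019, 0.007, 3.8, 2.3) [ 0.     -0.0026 -0.0076] 0.0
(-0.1019, 0.007, 3.8, 4.6) [ 0.     -0.0054 -0.015 ] 0.0
(-0.1019, 0.007, 1.5, 4.6) [-0.0074 -0.0056 -0.0151] 0.04
(-0.1019, 0.007, -1, 4.6) [-0.0154 -0.0061 -0.0151] 0.084
(-0.1019, 0.007, -4, 4.6) [-0.025  -0.0071 -0.0151] 0.136
(-0.09, 0.0062, -4, 4.6) [-0.0234 -0.0189 -0.0151] 0.136
(-0.075, 0.005, -4, 4.6) [-0.0212 -0.0338 -0.0151] 0.136
(-0.06, 0.004, -4, 4.6) [-0.0193 -0.0487 -0.0151] 0.136
(-0.06, 0.004, -2, 4.6) [-0.0129 -0.048  -0.0151] 0.101
(-0.06, 0.004, 0, 4.6) [-0.0064 -0.0474 -0.0151] 0.066
(-0.05, 0.004, 0, 4.6) [-0.0058 -0.0574 -0.0151] 0.066
(-0.046, 0.004, 0, 4.6) [-0.0055 -0.0614 -0.0151] 0.066
(-0.043, 0.004, 0, 4.6) [-0.0053 -0.0644 -0.0151] 0.066
```

Call:
shift_gripper --deltas '{"rows":[[0,-0.0013,-0.004,0,0,0],[0,-0.0026,-0.0076,0,0,0],[0,-0.004,-0.0115,0,0,0],[0,-0.0054,-0.015,0,0,0],[-0.0037,-0.0055,-0.015,0,0,0.02],[-0.0074,-0.0056,-0.015,0,0,0.04],[-0.0114,-0.0058,-0.015,0,0,0.062],[-0.0154,-0.0061,-0.015,0,0,0.084],[-0.02,-0.0066,-0.015,0,0,0.11],[-0.025,-0.0071,-0.015,0,0,0.136],[-0.025,-0.0071,-0.015,0,0,0.136]]}'

```text
t: 14.5
eef_pos: [0.553, 0.0765, 0.1468]
orientation: [-0.0, -0.029, 1.0, -0.0]
contact_force: [0.3, -0.1, -2.9]
grip_width: 0.0149
finger_force: 25.0
```

```bash
python3 -c "
from h import *
snap('scene','s3'); s=env.get_state();print(s['wrist_torque'])"
```

```text
[ 0.27861116 -0.04951618 -0.00211385]
```

Call:
shift_gripper --deltas '{"rows":[[0,-0.006,0,0,0,0],[0,-0.014,0,0,0,0],[0,-0.022,0,0,0,0],[0,-0.03,0,0,0,0],[0,-0.037,0,0,0,0],[0,-0.0418,0,0,0,0],[0.003,-0.0417,0,0,0,-0.017],[0.0065,-0.0415,0,0,0,-0.035],[0.01,-0.0414,0,0,0,-0.053],[0.0129,-0.0414,0,0,0,-0.07],[0.0127,-0.0464,0,0,0,-0.07],[0.0124,-0.0504,0,0,0,-0.07]]}'

```text
t: 16.05
eef_pos: [0.5433, 0.0251, 0.147]
orientation: [-0.0, -0.064, 0.998, -0.0]
contact_force: [-1.2, -0.1, -3.6]
grip_width: 0.0151
finger_force: 25.0
```

```bash
python3 -c "
from plan import *
snap('top','t4');p,r=tool();print((p-S)@s,(p-S)@l,r.as_matrix().round(3)[:,1])"
```

```text
-0.2356535991204263 0.004055369405740787 [-0.127  0.992 -0.   ]
```

Call:
shift_gripper --deltas '{"rows":[[0,-0.002,0,0,0,0],[0,-0.004,0,0,0,0],[0,-0.0055,0,0,0,0],[0,-0.0055,0,0,0,0]]}'

```text
t: 16.6
eef_pos: [0.5444, 0.0215, 0.1474]
orientation: [0.0, -0.064, 0.998, 0.001]
contact_force: [1.0, 7.3, -0.1]
grip_width: 0.0151
finger_force: 25.0
```

Call:
shift_gripper --deltas '{"rows":[[0,-0.001,0,0,0,0],[0,-0.002,0,0,0,0],[0,-0.002,0,0,0,0]]}'

```text
t: 16.98
eef_pos: [0.544, 0.0204, 0.1475]
orientation: [-0.0, -0.064, 0.998, 0.002]
contact_force: [-0.4, 9.9, 0.5]
grip_width: 0.0153
finger_force: 25.0
```

Call:
shift_gripper --deltas '{"rows":[[0,-0.001,0,0,0,0],[0,-0.002,0,0,0,0],[0,-0.002,0,0,0,0]]}'

```text
t: 17.35
eef_pos: [0.5444, 0.0176, 0.1475]
orientation: [-0.0, -0.064, 0.998, 0.001]
contact_force: [-1.1, 7.9, 0.9]
grip_width: 0.0152
finger_force: 25.0
```

```bash
python3 -c "
from plan import *
snap('top','t5');snap('scene','s5');p,r=tool();print((p-S)@s,(p-S)@l,env.get_state()['wrist_torque'])
i=cv2.imread('pics/t5.png')[150:290,250:410]; j=cv2.imread('pics/s5.png')[140:310,70:300]
cv2.imwrite('pics/v5.png',np.hstack([cv2.resize(j,(400,300)),cv2.resize(i,(400,300))]))"
```

```text
-0.22871405140980258 0.004119169065503711 [1.25416998 0.18490826 0.03717977]
```

View pics/v5.png

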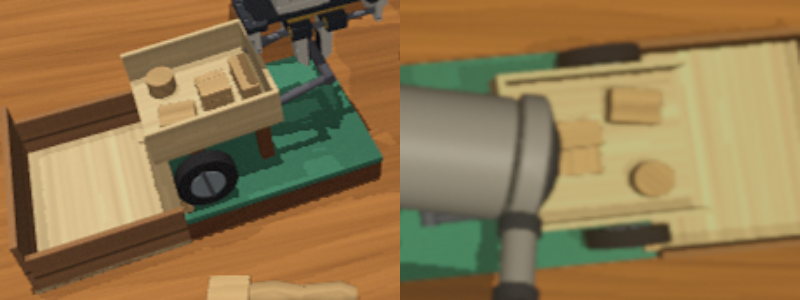

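Scene (left half): cart raised with wheel at the stop, near (207,178); top view (right half): wheel fronts at about (640,50) and (670,235), all four offcuts in the tray. Checking the wheels against the expected projection.

```bash
python3 - <<'E'
from plan import *
for ax in(-.044,-.05):
  for y in(.1,-.1):
    P=S+s*(ax+.04)+l*(y+.004+.01*np.sign(y))+[0,0,.09]
    u=px('t5',P); print(ax,y,u,((u-[250,150])*[2.5,300/140]+[400,0]).round(0))
# dark-wheel front edge by column profile
i=cv2.imread('pics/t5.png').max(2)
for y in (.1,-.1):
    c=px('t5',S+s*(-.03)+l*(y*1.15+.004)+[0,0,.09]); 
    for dv in(-1,0,1): print(y,int(c[1])+dv,int(c[0])-5,i[int(c[1])+dv,int(c[0])-5:int(c[0])+28].tolist())
p,r=tool();b0=bar(-.044,.004,0,4.6);print('off',p-b0)
for t in (4.6,8,12,16,20,24,28,32,36,40,44,48,52,56,58): print(t,r.inv().apply(bar(-.044,.004,0,t)-b0).round(4).tolist())
E
```

```text
-0.044 0.1 [343.66726346 172.72681683] [634.  49.]
-0.044 -0.1 [355.77316938 263.77203108] [664. 244.]
-0.05 0.1 [341.23330726 172.97481407] [628.  49.]
-0.05 -0.1 [353.27632161 264.04130937] [658. 244.]
0.1 170 327 [129, 129, 127, 125, 118, 108, 100, 94, 91, 89, 87, 83, 79, 79, 76, 79, 85, 99, 122, 142, 147, 147, 146, 146, 146, 145, 145, 145, 144, 142, 138, 134, 130]
0.1 171 327 [92, 90, 85, 80, 74, 71, 68, 65, 64, 64, 63, 61, 59, 59, 58, 58, 59, 70, 102, 132, 138, 135, 130, 129, 128, 123, 121, 117, 116, 115, 110, 104, 99]
0.1 172 327 [63, 64, 61, 60, 59, 59, 58, 59, 59, 59, 60, 59, 59, 57, 56, 57, 54, 58, 81, 105, 109, 105, 99, 95, 94, 90, 86, 82, 80, 79, 78, 76, 75]
-0.1 266 340 [115, 115, 115, 116, 119, 124, 122, 111, 151, 170, 167, 164, 161, 143, 110, 93, 92, 90, 89, 93, 94, 99, 101, 103, 112, 122, 126, 127, 128, 131, 133, 134, 135]
-0.1 267 340 [131, 130, 130, 129, 130, 131, 128, 121, 129, 138, 136, 129, 109, 93, 86, 106, 121, 125, 126, 128, 129, 132, 134, 135, 139, 145, 147, 147, 147, 148, 148, 148, 148]
-0.1 268 340 [132, 133, 132, 132, 132, 132, 131, 129, 130, 131, 131, 126, 97, 69, 88, 128, 144, 147, 147, 147, 148, 148, 148, 148, 149, 150, 151, 151, 151, 152, 151, 152, 153]
off [0.00010404 0.00011961 0.00148759]
4.6 [0.0, 0.0, 0.0]
8 [0.0, -0.0047, -0.0108]
12 [0.0, -0.0111, -0.0232]
16 [0.0, -0.0184, -0.035]
20 [0.0, -0.0264, -0.0464]
24 [0.0001, -0.0352, -0.0571]
28 [0.0001, -0.0448, -0.0672]
32 [0.0001, -0.055, -0.0767]
36 [0.0001, -0.0659, -0.0853]
40 [0.0001, -0.0773, -0.0932]
44 [0.0001, -0.0893, -0.1003]
48 [0.0001, -0.1017, -0.1066]
52 [0.0002, -0.1146, -0.1119]
56 [0.0002, -0.1277, -0.1164]
58 [0.0002, -0.1344, -0.1182]
```

Call:
shift_gripper --deltas '{"rows":[[0,-0.002,-0.0054,0,0,0],[0,-0.0047,-0.0108,0,0,0],[0,-0.0078,-0.017,0,0,0],[0,-0.0111,-0.0232,0,0,0],[0,-0.0148,-0.0291,0,0,0],[0,-0.0184,-0.035,0,0,0],[0,-0.0224,-0.0407,0,0,0],[0,-0.0264,-0.0464,0,0,0],[0,-0.0308,-0.0518,0,0,0],[0,-0.0352,-0.0571,0,0,0],[0,-0.04,-0.0622,0,0,0],[0,-0.0448,-0.0672,0,0,0]]}'

```text
t: 18.95
eef_pos: [0.5502, -0.029, 0.2143]
orientation: [-0.001, -0.064, 0.998, -0.0]
contact_force: [0.7, 1.8, -1.9]
grip_width: 0.0154
finger_force: 25.0
```

```bash
python3 -c "
from plan import *
p,r=tool();b0=bar(-.044,.004,0,28);print('off',p-b0, env.get_state()['wrist_torque'])
for t in (32,36,40,44,48,52,56,58): print(t,r.inv().apply(bar(-.044,.004,0,t)-b0).round(4).tolist())"
```

```text
off [ 0.00023747 -0.00193144  0.00125501] [0.72459939 0.06320933 0.1613105 ]
32 [0.0, -0.0103, -0.0094]
36 [0.0, -0.0211, -0.018]
40 [0.0, -0.0326, -0.0259]
44 [0.0001, -0.0446, -0.033]
48 [0.0001, -0.057, -0.0392]
52 [0.0001, -0.0699, -0.0445]
56 [0.0001, -0.0831, -0.0489]
58 [0.0001, -0.0898, -0.0508]
```

Call:
shift_gripper --deltas '{"rows":[[0,-0.005,-0.0048,0,0,0],[0,-0.0103,-0.0094,0,0,0],[0,-0.0157,-0.0138,0,0,0],[0,-0.0211,-0.018,0,0,0],[0,-0.0268,-0.022,0,0,0],[0,-0.0326,-0.0259,0,0,0],[0,-0.0386,-0.0296,0,0,0],[0,-0.0446,-0.033,0,0,0],[0,-0.0508,-0.0362,0,0,0],[0,-0.057,-0.0392,0,0,0],[0,-0.0634,-0.042,0,0,0],[0,-0.0699,-0.0445,0,0,0]]}'

```text
t: 20.45
eef_pos: [0.5592, -0.0982, 0.2587]
orientation: [-0.0, -0.064, 0.998, -0.0]
contact_force: [0.6, -0.0, -2.6]
grip_width: 0.0152
finger_force: 25.0
```

Call:
shift_gripper --deltas '{"rows":[[0,-0.0066,-0.0023,0,0,0],[0,-0.0132,-0.0044,0,0,0],[0,-0.0165,-0.0054,0,0,0],[0,-0.0165,-0.0054,0,0,0],[0,-0.0165,-0.0054,0,0,0],[0,-0.0165,-0.0054,0,0,0]]}'

```text
t: 21.2
eef_pos: [0.5611, -0.1139, 0.2639]
orientation: [-0.001, -0.064, 0.998, 0.0]
contact_force: [0.6, -0.2, -3.9]
grip_width: 0.0154
finger_force: 25.0
```

```bash
python3 -c "
from plan import *
p,r=tool();b0=bar(-.044,.004,0,57);print('off',p-b0, env.get_state()['wrist_torque'])
snap('top','t6');snap('scene','s6')
i=cv2.imread('pics/t6.png')[150:290,270:450]; j=cv2.imread('pics/s6.png')[120:310,60:300]
cv2.imwrite('pics/v6.png',np.hstack([cv2.resize(j,(400,320)),cv2.resize(i,(400,320))]))"
```

```text
off [ 0.00022119 -0.00114312  0.00091815] [ 0.14359124 -0.03627337  0.04251805]
```

View pics/v6.png

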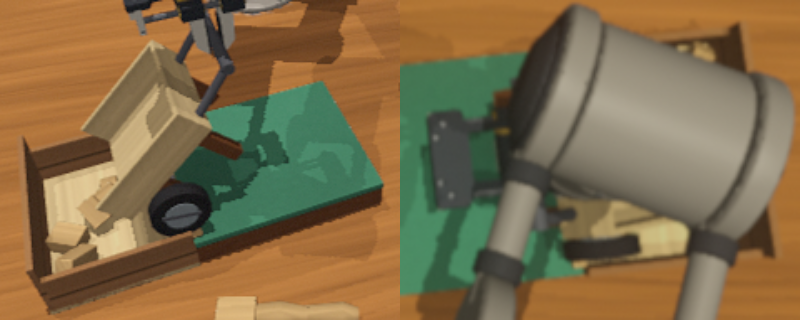

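Scene (left half): tray tilted and empty, offcuts in the crate at about (70,237), (75,257), (95,218), (100,187). Lowering along the reverse arc.

```bash
python3 -c "
from plan import *
p,r=tool();b0=bar(-.044,.004,0,57)
for t in (55,52,48,44,40,36,32,28,24,20,16,12,10,8,6,5,4,3,2,1,0): print(t,r.inv().apply(bar(-.044,.004,0,t)-b0).round(4).tolist())"
```

```text
55 [-0.0, 0.0067, 0.002]
52 [-0.0, 0.0165, 0.0054]
48 [-0.0, 0.0294, 0.0107]
44 [-0.0001, 0.0418, 0.0169]
40 [-0.0001, 0.0538, 0.024]
36 [-0.0001, 0.0653, 0.0318]
32 [-0.0001, 0.0761, 0.0405]
28 [-0.0001, 0.0864, 0.0499]
24 [-0.0001, 0.096, 0.06]
20 [-0.0002, 0.1048, 0.0707]
16 [-0.0002, 0.1129, 0.082]
12 [-0.0002, 0.1201, 0.0939]
10 [-0.0002, 0.1235, 0.1]
8 [-0.0002, 0.1266, 0.1062]
6 [-0.0002, 0.1294, 0.1125]
5 [-0.0002, 0.1308, 0.1157]
4 [-0.0002, 0.1321, 0.119]
3 [-0.0003, 0.1333, 0.1222]
2 [-0.0003, 0.1345, 0.1255]
1 [-0.0003, 0.1357, 0.1288]
0 [-0.0003, 0.1367, 0.1321]
```

Call:
shift_gripper --deltas '{"rows":[[0,0.0067,0.002,0,0,0],[0,0.0165,0.0054,0,0,0],[0,0.0294,0.0107,0,0,0],[0,0.0418,0.0169,0,0,0],[0,0.0538,0.024,0,0,0],[0,0.0653,0.0318,0,0,0],[0,0.0761,0.0405,0,0,0],[0,0.0864,0.0499,0,0,0],[0,0.096,0.06,0,0,0],[0,0.1048,0.0707,0,0,0],[0,0.1129,0.082,0,0,0],[0,0.1201,0.0939,0,0,0]]}'

```text
t: 22.8
eef_pos: [0.5456, 0.0061, 0.1692]
orientation: [-0.001, -0.064, 0.998, 0.0]
contact_force: [-0.6, 5.8, 2.9]
grip_width: 0.0149
finger_force: 25.0
```

Call:
shift_gripper --deltas '{"rows":[[0,0.0034,0.0061,0,0,0],[0,0.0065,0.0123,0,0,0],[0,0.0093,0.0186,0,0,0],[0,0.0107,0.0218,0,0,0],[0,0.012,0.0251,0,0,0],[0,0.0132,0.0283,0,0,0],[0,0.0144,0.0316,0,0,0],[0,0.0156,0.0349,0,0,0],[0,0.016,0.0365,0,0,0],[0,0.016,0.0365,0,0,0]]}'

```text
t: 24.05
eef_pos: [0.543, 0.0219, 0.1325]
orientation: [-0.001, -0.064, 0.998, 0.001]
contact_force: [-0.8, 6.4, 0.8]
grip_width: 0.0153
finger_force: 25.0
```

```bash
python3 -c "
from plan import *
p,r=tool();b0=bar(-.044,.004,0,0);print('off',p-b0, env.get_state()['wrist_torque'])"
```

```text
off [-0.0005283  -0.00097838  0.00162605] [0.95139526 0.08571317 0.10918638]
```

Call:
shift_gripper --deltas '{"rows":[[0,0.0005,0.0005,0,0,0],[0,0.001,0.001,0,0,0],[0,0.001,0.0015,0,0,0],[0,0.001,0.0015,0,0,0]]}'

```text
t: 24.55
eef_pos: [0.543, 0.023, 0.1312]
orientation: [-0.001, -0.064, 0.998, 0.001]
contact_force: [0.2, 7.1, 1.5]
grip_width: 0.015
finger_force: 25.0
```

Call:
shift_gripper --deltas '{"rows":[[0,0.001,0,0,0,0],[0,0.002,0,0,0,0],[0,0.002,0,0,0,0],[0,0.002,0,0,0,0]]}' --grip_n 4

```text
t: 25.05
eef_pos: [0.5425, 0.0247, 0.131]
orientation: [-0.001, -0.064, 0.998, 0.001]
contact_force: [-1.5, 6.4, -0.2]
grip_width: 0.0157
finger_force: 4.0
```

Call:
shift_gripper --deltas '{"rows":[[0,0,0,0,0,0],[0,0,0,0,0,0],[0,0,0,0,0,0],[0,0,0,0,0,0],[0,0,0,0,0,0]]}' --finger_gap 0.05

```text
t: 25.68
eef_pos: [0.5434, 0.0237, 0.1321]
orientation: [-0.0, -0.064, 0.998, -0.0]
contact_force: [0.2, 0.2, -0.8]
grip_width: 0.0502
finger_force: 0.0
```

Call:
shift_gripper --deltas '{"rows":[[0,0,-0.02,0,0,0],[0,0,-0.05,0,0,0],[0,0,-0.09,0,0,0],[0,0.03,-0.13,0,0,0],[0,0.08,-0.16,0,0,0],[0,0.14,-0.17,0,0,0],[0,0.2,-0.17,0,0,0],[0,0.2,-0.17,0,0,0],[0,0.2,-0.17,0,0,0]]}'

```text
t: 26.8
eef_pos: [0.5179, 0.2219, 0.3019]
orientation: [-0.001, -0.064, 0.998, -0.0]
contact_force: [0.8, -0.4, 0.2]
grip_width: 0.0496
finger_force: 0.0
```

```bash
python3 -c "
from h import *
snap('top','t7');snap('scene','s7')
i=cv2.imread('pics/t7.png')[130:300,240:445]; j=cv2.imread('pics/s7.png')[130:315,60:300]
cv2.imwrite('pics/v7.png',np.hstack([cv2.resize(j,(360,280)),cv2.resize(i,(440,365))[:280]]) if 0 else np.vstack([cv2.resize(j,(390,300)),cv2.resize(i,(390,300))]))"
```

```text
(no output)
```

View pics/v7.png

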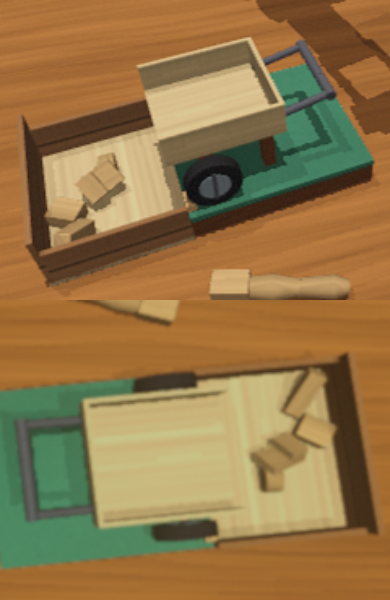

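The cart stands on its legs with an empty tray and its wheels at the stops. In the lower view, all four offcuts lie in the crate around (300,395), (315,430), (280,450) and (270,478).

```bash
python3 -c "
from bench import env, camrig
print(env.sign_off())"
```

```text
the job is handed in; nothing more can be done
None
```

The job is handed in at about 27 s: all four offcuts are in the crate, the cart is lowered gently and stands on its legs with its wheels at the stops, and the arm never went near the glue bottle, tin, turned leg or mallet (only the leg shows in the closing pictures, and it has not moved).

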